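Brace the shoe-cream jar in the caddy and unscrew its cap

TASK

Close up the caddy by swinging the orange bracing frame all the way down around the square jar, so that the jar cannot spin, then unscrew the tight white cap (anticlockwise from above) until its thread lets go. Lift it straight off without lifting or spinning the jar, and finish still holding the cap in the gripper, level and about two centimetres above the jar's mouth, touching nothing else; leave the frame down and the tins, brush and dauber where they are.

Things in the scene. Friction and masses are not known exactly. Their poses are not given: they have to be found in the camera images.
- caddy: grey plastic open caddy, 150 x 124 mm, walls 38 mm high, fixed to the shelf. Origin on the shelf (z = 0) under the axis of its round jar pocket (black ring, inner radius 40 mm, top 24 mm up, floor 6 mm up). Its x axis points from the front to the hinge side, y along the hinge axis, z up. At yaw 0 the front faces the robot
- frame (a joint): orange bracing frame on the caddy, hinged at the far side; angle in rad, 0 = fully down (lying level around the jar, against its stop), growing as it swings up, up to 1.6. The hinge is stiff (about 0.18 N m of friction), so the frame stays where it is left, down as well as up; no latch. About 2 to 4 N on its front bar moves it
- frame_hinge (a point): point on the hinge axis, in the middle of the frame's width: 60 mm along the caddy's +x from the pocket axis, 46 mm up. The frame is 12 mm thick, centred on this axis, 90 mm wide outside, with a window 62 mm wide between its two side bars and reaching from 10 to 109 mm from the hinge
- frame_bar (a point): centre of the upper (outer) face of the frame's front bar (14 mm broad, 90 mm long along y): 116 mm from the hinge, 6 mm above the frame's middle plane. Beyond it, to 140 mm from the hinge, a thumb tab 40 mm wide, 6 mm thick, flush with the upper face. Pushed from outside/above, it follows an arc about the hinge; when down, its upper face is 52 mm up
- jar: square amber glass jar, 54 x 54 mm, shoulder 55 mm up, round neck above of radius 19 mm, about 0.3 kg. It stands loose in the round pocket, where it could spin; with the frame down it can turn only about 0.17 rad before its flat sides meet the side bars. Origin at the centre of its underside, z up; x, y square to its sides
- jar_mouth (a point): centre of the neck's top edge, 76 mm above the jar's underside. A springy cork seal disc of radius 15 mm fills the mouth and stands 4 mm above it with the cap on (7 mm with the cap off); it presses the cap up with about 20 N, which makes the cap tight (about 0.3 to 0.5 N m to turn)
- cap: round white screw cap, 56 mm outside diameter, 24 mm high, 50 g, red line on top. Origin: centre of its lower edge, z up. Screwed on, that edge is 60 mm above the jar's underside, 16 mm below the mouth. Two-lug thread: it does not rise while turning; an anticlockwise turn (from above) of 0.9 rad relative to the jar frees it, and it lifts straight off from there to 2.4 rad; clockwise is a stop
- cap_mark (a point): outer end of the red line on the cap's top, 28 mm from the axis along the cap's x axis, 24 mm above its lower edge. Screwed on, it lies towards the jar's +x side
- tin_a: closed round steel tin, 80 mm diameter, 26 mm high, bystander. Origin under its centre
- tin_b: closed round steel tin, 80 mm diameter, 26 mm high, bystander. Origin under its centre
- brush: wooden shoe brush with black bristles down, 150 x 46 x 40 mm, bystander. Origin under its centre, x along it
- dauber: red plastic dauber standing on its black head, 36 mm diameter, 81 mm high, bystander. Origin under its centre
There are look-alikes about, which are no part of the job. Leave any black or turquoise look-alike of the cap alone. What is shaped like the caddy but green is not meant.

How it is judged (in metres and radians):
On the way, in this order (a step that is already met when the one before it is completed fails the run):
1. the frame is fully down (value of joint frame below 0.06 rad), for 0.2 s.
2. the cap has been turned anticlockwise past the end of its thread (y of cap_mark in the frame of jar above 0.021 m), for 0.1 s.
At the end, for the whole second after the job is handed in: Gripper holds the cap at rest, level (0.15 rad), within 15 mm of the jar's axis, lower edge 4 to 45 mm above the mouth, touching neither jar nor caddy; frame down (0.08 rad); jar upright, within 10 mm of its start, turned under 0.35 rad; bystanders within 20 mm (z of cap in the frame of jar_mouth between 0.004 and 0.045 m and horizontal distance between cap and jar_mouth below 0.015 m and angle between cap's own z axis and vertical below 0.15 rad and contact force between the fingers and cap above 1 N and contact force between cap and jar below 0.2 N and contact force between cap and caddy below 0.2 N and linear speed of cap below 0.03 m/s and value of joint frame below 0.08 rad and angle between jar's own z axis and vertical below 0.06 rad and distance of jar from where it was at the start of the episode below 0.01 m and angle between the x axis of jar and the x axis of caddy, either way round below 0.35 rad and distance of each of tin_a, tin_b, brush, dauber from where it was at the start of the episode below 0.02 m); the arm keeps its last pose, push and grip.
It fails at once if the jar is lifted or knocked out of place (distance of jar from where it was at the start of the episode above 0.012 m).
It fails at once if the jar spins with the cap (angle between the x axis of jar and the x axis of caddy, either way round above 0.4 rad).
It fails at once if a tin, the brush or the dauber is disturbed (distance of any of tin_a, tin_b, brush, dauber from where it was at the start of the episode above 0.025 m).
It also fails if it takes over 46 s, if anything falls off the work surface, if the arm or the gripper's body presses on something with over 40 N, if the wrist force passes 120 N, or if a joint passes its speed limit or range.

ROBOT

A 7-joint arm with a two-finger parallel gripper is mounted at the origin on the work surface. World frame = base frame: x ahead of the robot, y to its left, z up, the work surface at z = 0. Lengths are in m, angles in degrees, forces in N, time in s.
With the tool pointing down it reaches from about 0.35 to 0.9 m from the base axis. Payload 7.2 kg.
Tool frame: the origin (TCP) lies at the very end of the fingers, on their centre line; the grasp point (between the pads) lies 19 mm behind it; y points along the fingers, x is the direction in which the jaws open and shut, and the axes are right-handed (so a half turn about y gives the same grasp; the last joint's range is limited). The gripper opens to 88 mm and grips with 3 to 60 N. Pads are 20 mm wide; open, the fingers measure 115 mm over their backs; the gripper's body (75 mm by 178 mm) begins 61 mm behind the grasp point.
Start: joints at [63.186, 23.554, -0.728, 91.456, 0.321, 64.991, -4.71], TCP at [0.243, -0.576, 0.193] pointing down, gripper open.
Joint ranges: [-169.25, 169.25], [-16.82, 113.86], [-84.01, 82.57], [7.8, 145.47], [-59.2, 239.2], [7.22, 106.19], [-163.78, 163.78]. Speed limits (degrees/s): [136.94, 136.94, 172.46, 172.46, 180, 180, 180].

INTERFACE

Orientations are given as a 3x3 rotation matrix whose columns are the frame's x, y, z axes.
In Python, from plant import r gives the robot as it stands. The module is installed in compiled form; this text tells all that it offers.
- The arm moves only by the tool move_arm, never from a script. Its argument "motion" is a list that holds one entry, the list of rows, each a list of 7 numbers: the turn, a rotation vector about the world's x, y, z in rad, then the shift along the world's x, y, z in cm, then the opening in per cent of the stroke, from 0 (shut) to 100 (fully open). A call has 1 to 8 rows; each row is the pose to reach, as a shift and turn from the pose commanded when the call began; what a row does not reach only later rows make up. A row lasts 1/10 s, in which the tool goes at most 50 mm and 8.59 degrees, less where a joint would pass 70% of its speed; a pose out of reach is approached as far as the arm can. A call with a gripper value outside its range is refused whole. The fingers move at their own pace and stop on an object; "newtons" is the grip in N (left out, the last holds). Time passes only in rows, so rows that repeat a pose let the fingers close. It gives the time, the measured TCP pose, the force and the opening at its end, in the units of the state.
- r.observe(): the state, without advancing time (a new reading comes with each control period).
- r.read_camera(name): name is "scene" or "top" or "wrist"; returns a dict with "frame" (420x560x3 uint8, red, green, blue), "camera_matrix" (3x3 intrinsics, pixels), "rvec" (rotation vector, rad) and "tvec" (3), from world to camera coordinates, as OpenCV has them; the wrist camera has in their place "mount" (4x4, takes a point from camera to tool coordinates, whose origin is the TCP and whose axes are the tool frame's). Camera axes: x right, y down, z forward; pixel columns grow to the right and rows downward; lengths in m; the calibration is good to about 2 mm. A picture is of the moment at which its call begins: read the wrist's pose just before it. There is no depth.
- r.job_done(): hands the job in, once; it reports no verdict.
The state is a dict: "time_s": time; "q": joint angles; "joint_velocities": joint speeds; "joint_torque": joint torques, N m; "tool_pos": TCP position; "tool_rot": TCP orientation; "ft_force": force on the tool from outside, world axes, zero at the start; "ft_torque": the same for the moment, N m; "grip_width": finger opening in m.
Only numpy, scipy, OpenCV 4.12 (cv2) and the standard library are available. Lean on these libraries where they do the work, as an engineer would, in place of code of your own. Each camera call takes 0.05 s, during which the arm holds its last target. There are 200 camera calls.

## Working session

There is one attempt and no reset: what is moved stays moved. The work goes in short steps, Python scripts to look and compute and a tool call to move; the robot and the scene stay as the last step left them, time stands still between calls to the robot, and variables do not carry over. Pictures are saved under pics/ and viewed, about 8 in all and at most 12, crops included, and the job is handed in when it is done.

Besides the shell and the picture viewer there is one more tool, called after "Request:" in YAML: its name, and indented under it one key for each argument. move_arm: Moves the arm, as the interface text tells. Its arguments: {"type":"object","properties":{"motion":{"type":"array"},"newtons":{"type":"number"}},"required":["motion"]}

```bash
mkdir -p pics
cat > h.py <<'E'
import numpy as np, cv2
from plant import r
def cam(n,f=None):
    c=r.read_camera(n)
    if f: cv2.imwrite('pics/'+f,c['frame'][:,:,::-1])
    return c
def ray(c,u,v,z):
    "world point at height z seen at pixel"
    R=cv2.Rodrigues(np.array(c['rvec'],float))[0];t=np.array(c['tvec'],float).ravel()
    d=R.T@np.linalg.inv(c['camera_matrix'])@np.array([u,v,1.]);o=-R.T@t
    return o+d*(z-o[2])/d[2]
def proj(c,P):
    return cv2.projectPoints(np.array(P,float).reshape(-1,1,3),np.array(c['rvec'],float),np.array(c['tvec'],float),np.array(c['camera_matrix'],float),None)[0].reshape(-1,2)
E
python3 - <<'E'
from h import *
import pickle
s=r.observe();print({k:np.round(v,3).tolist() for k,v in s.items()})
a=cam('scene','scene0.png');b=cam('top','top0.png')
pickle.dump((a,b),open('c0.pkl','wb'))
for c in(a,b):print(c['camera_matrix'],c['rvec'],c['tvec'])
E
```

```text
{'time_s': 0.0, 'q': [63.186, 23.599, -0.73, 91.502, 0.321, 64.991, -4.71], 'joint_velocities': [-0.006, -0.045, 0.043, -0.076, -0.025, 0.001, 0.033], 'joint_torque': [-0.001, -58.797, 0.641, -29.108, -0.054, 0.018, 0.0], 'tool_pos': [0.243, -0.575, 0.192], 'tool_rot': [[0.389, -0.001, 0.921], [-0.921, 0.001, 0.389], [-0.002, -1.0, -0.0]], 'ft_force': [0.419, -0.347, 0.158], 'ft_torque': [-0.043, -0.007, -0.006], 'grip_width': 0.088}
[[465.04697683   0.         280.81018443]
 [  0.         465.04697683 201.41564249]
 [  0.           0.           1.        ]] [ 2.32974479  0.88448687 -0.30556205] [-0.42324538 -0.19990842  1.2052768 ]
[[506.77025211   0.         284.25259846]
 [  0.         506.77025211 206.72611016]
 [  0.           0.           1.        ]] [ 2.15228318 -2.19015296  0.11680364] [0.07079022 0.50927104 1.14260941]
```

View pics/scene0.png

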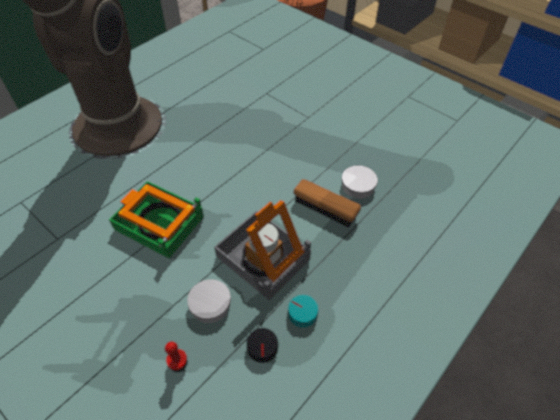

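View pics/top0.png

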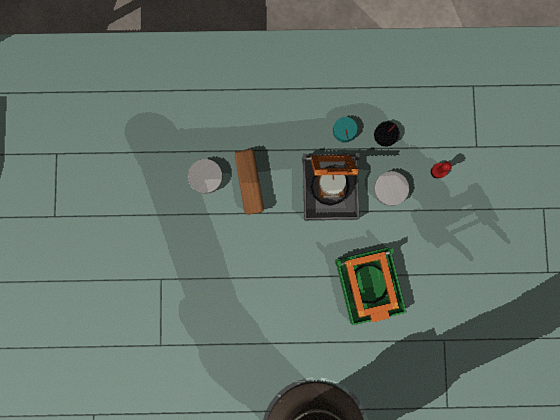

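Run:
```python
from h import *
import pickle
a,b=pickle.load(open('c0.pkl','rb'))
for c in(a,b):print(proj(c,[[0.243,-.576,.19],[0,0,0],[.5,0,0],[.5,-.1,0]]).round())
i=b['frame'][110:240,280:420,::-1];j=a['frame'][180:310,200:330,::-1]
cv2.imwrite('pics/crop0.png',np.hstack([cv2.resize(i,None,fx=3,fy=3,interpolation=2)[:390],cv2.resize(j,(375,390),interpolation=2)]))
```

```text
[[-141.  299.]
 [ 118.  124.]
 [ 258.  229.]
 [ 225.  259.]]
[[616. 330.]
 [316. 433.]
 [311. 212.]
 [353. 211.]]
```

View pics/crop0.png

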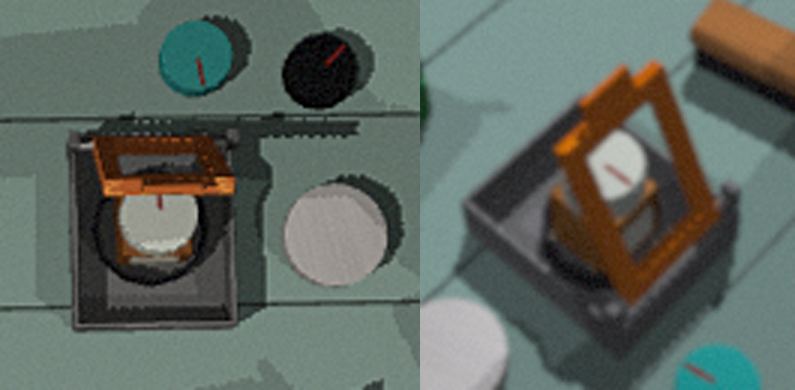

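Run:
```python
from h import *
import pickle
a,b=pickle.load(open('c0.pkl','rb'))
T=lambda u,v,z:ray(b,280+u/3,110+v/3,z)[:2].round(4)
C=[T(*p,.038) for p in((72,135),(238,132),(235,327),(73,327))];print(C,np.mean(C,0))
print('cap top',T(158,217,.09),'mark',T(159,195,.09),'a',ray(a,200+(612-420)/2.885,180+165/3,.09)[:2])
# frame angle from projections
x0,y0=T(158,217,.09)
S=lambda P:((proj(a,P)-[200,180])*[2.885,3]+[420,0]).round()
for th in(1.0,1.1,1.2,1.3,1.4):
    # outer face corners of front bar far edge (123mm) +- 45, (+6 normal)
    P=[[x0+.06-123e-3*np.cos(th)-.006*np.sin(th),y0+s*.045,.046+.123*np.sin(th)-.006*-np.cos(th)] for s in(1,-1)]
    print(th,((proj(b,P)-[280,110])*3).round().tolist(),S(P).tolist())
```

```text
[array([0.6283, 0.0143]), array([ 0.6285, -0.1135]), array([ 0.4782, -0.1062]), array([0.4803, 0.0168])] [ 0.553825 -0.04715 ]
cap top [ 0.5557 -0.0447] mark [ 0.572  -0.0459] a [ 0.56714439 -0.0435089 ]
1.0 [[102.0, 221.0], [233.0, 219.0]] [[630.0, 43.0], [531.0, 131.0]]
1.1 [[102.0, 205.0], [234.0, 203.0]] [[642.0, 46.0], [543.0, 135.0]]
1.2 [[102.0, 188.0], [234.0, 186.0]] [[655.0, 51.0], [555.0, 141.0]]
1.3 [[102.0, 170.0], [234.0, 168.0]] [[669.0, 57.0], [569.0, 149.0]]
1.4 [[102.0, 153.0], [234.0, 151.0]] [[683.0, 65.0], [583.0, 158.0]]
```

Request:
move_arm:
  motion:
    - [[0,0,-0.03,2,3,0.5,0],[0,0,-0.06,4.5,6.5,1,0],[0,0,-0.1,7,10.5,1.5,0],[0,0,-0.15,10,14.5,2,0],[0,0,-0.2,13,18.5,2.5,0],[0,0,-0.25,15.5,22.5,3,0],[0,0,-0.3,18,26,3.5,0],[0,0,-0.35,20.5,29.5,4,0]]
  newtons: 30

```text
time_s: 0.9
tool_pos: [0.4488, -0.2789, 0.2331]
tool_rot: [[0.048, -0.0, 0.999], [-0.999, 0.0, 0.048], [-0.0, -1.0, -0.0]]
ft_force: [1.0, 0.0, -0.6]
grip_width: 0.0272
```

Request:
move_arm:
  motion:
    - [[0,0,-0.02,2.5,4,0,0],[0,0,-0.04,5,8,0,0],[0,0,-0.05,8,12,0,0],[0,0,-0.05,11,16,0,0],[0,0,-0.05,13.5,19.5,0,0],[0,0,-0.05,15.5,22.5,0,0],[0,0,-0.05,16.5,23.5,0,0],[0,0,-0.05,16.5,23.5,0,0]]

```text
time_s: 1.7
tool_pos: [0.6137, -0.0437, 0.2322]
tool_rot: [[0.003, -0.001, 1.0], [-1.0, 0.001, 0.003], [-0.001, -1.0, -0.001]]
ft_force: [-0.9, -0.5, -0.2]
grip_width: 0.0006
```

Run:
```python
from h import *
s=r.observe();print({k:np.round(v,3).tolist() for k,v in s.items()})
cs=[cam(n) for n in('scene','top')]
import pickle;pickle.dump(cs,open('c1.pkl','wb'))
a,b=cs
cv2.imwrite('pics/v1.png',np.hstack([cv2.resize(a['frame'][140:300,180:340,::-1],(400,400)),cv2.resize(b['frame'][110:240,270:400,::-1],(400,400))]))
```

```text
{'time_s': 1.7, 'q': [10.525, 21.891, -14.931, 89.101, 5.823, 69.835, -95.213], 'joint_velocities': [2.635, -1.547, 2.356, 1.753, 0.426, 0.136, 1.452], 'joint_torque': [-1.559, -56.504, -3.275, -30.851, -0.065, -0.132, -0.356], 'tool_pos': [0.614, -0.044, 0.232], 'tool_rot': [[0.003, -0.001, 1.0], [-1.0, 0.001, 0.003], [-0.001, -1.0, -0.001]], 'ft_force': [-0.941, -0.485, -0.188], 'ft_torque': [-0.024, 0.031, -0.012], 'grip_width': 0.001}
```

View pics/v1.png

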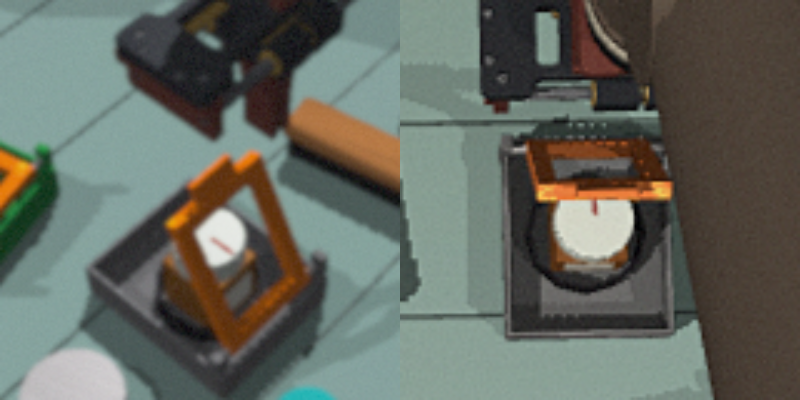

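Run:
```python
from h import *
import pickle
a,b=pickle.load(open('c1.pkl','rb'))
P=[[.614,-.044,.232],[.614,-.044,.252],[.614,-.0,.232]]
print(((proj(a,P)-[180,140])*2.5).round(),((proj(b,P)-[270,110])*400/130).round()+[400,0])
```

```text
[[265. 153.]
 [265. 133.]
 [308. 114.]] [[612.  96.]
 [615.  89.]
 [541.  97.]]
```

Request:
move_arm:
  motion:
    - [[0,0,0,0,0,-3,0],[0,0,0,0,0,-6,0],[0,0,0,0,0,-6,0],[0,0,0,-1,0,-6,0],[0,0,0,-2,0,-6,0],[0,0,0,-3,0,-6,0],[0,0,0,-3,0,-6,0]]

```text
time_s: 2.5
tool_pos: [0.5823, -0.046, 0.1746]
tool_rot: [[-0.0, 0.001, 1.0], [-1.0, -0.001, -0.0], [0.001, -1.0, 0.001]]
ft_force: [0.9, -0.2, -0.9]
grip_width: 0.0003
```

Request:
move_arm:
  motion:
    - [[0,0,0,-1.2,0,-0.5,0],[0,0,0,-2.4,0,-1.1,0],[0,0,0,-3.6,0,-1.9,0],[0,0,0,-4.7,0,-2.7,0],[0,0,0,-5.6,0,-3.6,0],[0,0,0,-6.5,0,-4.7,0],[0,0,0,-7.2,0,-5.8,0],[0,0,0,-7.9,0,-7.0,0]]

```text
time_s: 3.3
tool_pos: [0.5044, -0.0457, 0.1031]
tool_rot: [[-0.0, 0.001, 1.0], [-1.0, -0.0, -0.0], [0.0, -1.0, 0.001]]
ft_force: [0.2, 0.1, -0.6]
grip_width: 0.0003
```

Run:
```python
from h import *
s=r.observe();print({k:np.round(s[k],3).tolist() for k in('time_s','tool_pos','ft_force','ft_torque')})
cs=[cam(n) for n in('scene','top')]
a,b=cs
cv2.imwrite('pics/v2.png',np.hstack([cv2.resize(a['frame'][140:300,180:340,::-1],(400,400)),cv2.resize(b['frame'][110:240,270:400,::-1],(400,400))]))
```

```text
{'time_s': 3.3, 'tool_pos': [0.504, -0.046, 0.103], 'ft_force': [0.182, 0.103, -0.603], 'ft_torque': [0.019, 0.026, 0.006]}
```

View pics/v2.png

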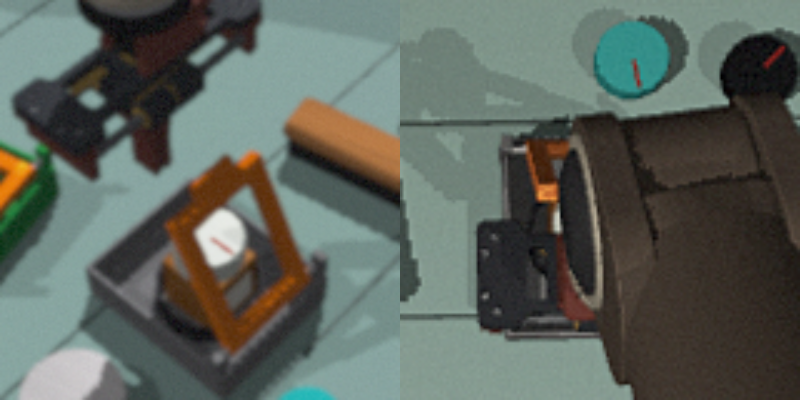

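Run:
```python
from h import *
import pickle
a,b=pickle.load(open('c1.pkl','rb'))
PM=lambda c:c['camera_matrix']@np.c_[cv2.Rodrigues(np.array(c['rvec']))[0],np.array(c['tvec']).ravel()]
S=np.array([[257,154],[172,222],[222,238],[308,262],[222,345]],float)/2.5+[180,140]
T=(np.array([[537,186],[671,184],[594,226],[0,0],[0,0]],float)-[400,0])*130/400+[270,110]
X=cv2.triangulatePoints(PM(a),PM(b),S[:3].T.copy(),T[:3].T.copy());print((X[:3]/X[3]).T.round(4))
P=[[.504,-.046,.103]];print((proj(a,P)-[180,140])*2.5)
i=cv2.resize(a['frame'][170:290,200:330,::-1],None,fx=6,fy=5,interpolation=2)[:600]
cv2.imwrite('pics/v3.png',i)
```

```text
[[ 0.5711 -0.0014  0.1553]
 [ 0.5701 -0.09    0.1621]
 [ 0.5598 -0.0416  0.0791]]
[[153.49611909 184.9149267 ]]
```

View pics/v3.png

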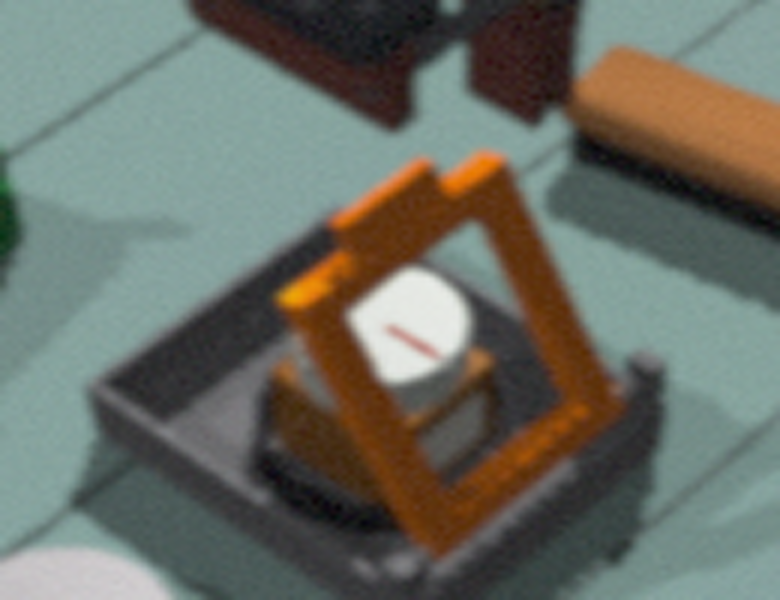

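Run:
```python
from h import *
s=r.observe();p=np.array(s['tool_pos']);R=np.array(s['tool_rot']);print(p,s['time_s'],s['grip_width'])
a=cam('scene');w=cam('wrist')
print(w['mount'],w['camera_matrix'])
im=a['frame'][:,:,::-1].copy()
x0,y0=170,130
i=cv2.resize(im[y0:y0+110,x0:x0+110],(440,440),interpolation=2)
for c,col in(((.0,0,0),(0,255,0)),((0,-.019,0),(255,0,0)),((0,-.08,0),(0,0,255)),((.089,-.08,0),(0,0,255)),((-.089,-.08,0),(0,0,255))):
    q=(proj(a,[p+R@np.array(c)])[0]-[x0,y0])*4;cv2.circle(i,tuple(int(v) for v in q),4,col,-1)
wi=cv2.resize(w['frame'][:,:,::-1],(360,270));wi=np.vstack([wi,np.zeros((170,360,3),np.uint8)])
cv2.imwrite('pics/v4.png',np.hstack([i,wi]))
```

```text
[ 0.50270347 -0.04578271  0.10198856] 3.4 0.0010614286912917464
[[ 9.99999889e-01 -3.23675712e-04 -3.41291948e-04  6.58704938e-04]
 [ 2.46440960e-04 -2.57489301e-01  9.66281118e-01 -1.91180720e-01]
 [-4.00640754e-04 -9.66281095e-01 -2.57489193e-01  6.95553923e-02]
 [ 0.00000000e+00  0.00000000e+00  0.00000000e+00  1.00000000e+00]] [[342.75087692   0.         278.12056061]
 [  0.         342.75087692 206.63050255]
 [  0.           0.           1.        ]]
```

View pics/v4.png

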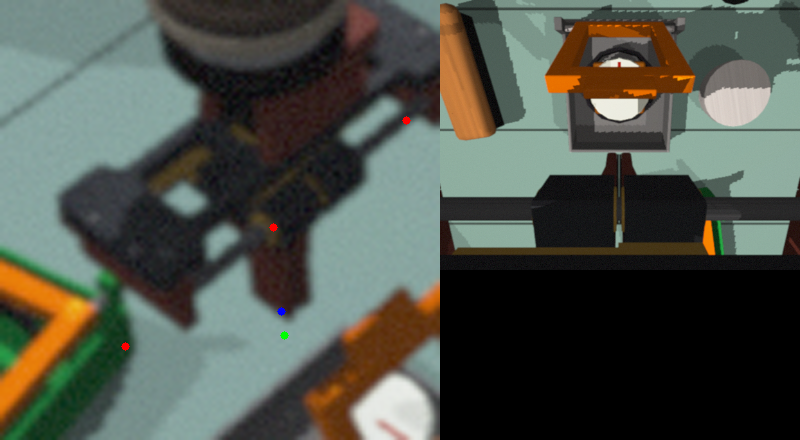

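Run:
```python
from h import *
s=r.observe();p=np.array(s['tool_pos']);R=np.array(s['tool_rot'])
w=cam('wrist');M=np.array(w['mount'])
def wp(P,off=0):
    X=(np.array(P)-p-off)@R; c=(X-M[:3,3])@M[:3,:3]; q=c@w['camera_matrix'].T; return (q[:,:2]/q[:,2:]/1.5556+[440,0]).round()
P=[[.6283,.0143,.038],[.4782,-.1062,.038],[.4803,.0168,.038],[.571,-.0014,.1555],[.570,-.09,.162],p,p-[0,0,-.019]]
print('seen: 556,20 | 668,150 | 570,150 | 549,80 | 692,76'); print(wp(P).tolist())
for o in([0,0,.02],[-.02,0,0],[-.02,0,.02]):print(o,wp(P,np.array(o)).tolist())
```

```text
seen: 556,20 | 668,150 | 570,150 | 549,80 | 692,76
[[562.0, 22.0], [667.0, 154.0], [568.0, 153.0], [546.0, 80.0], [693.0, 82.0], [618.0, 152.0], [618.0, 160.0]]
[0, 0, 0.02] [[566.0, 26.0], [664.0, 149.0], [571.0, 148.0], [555.0, 79.0], [684.0, 81.0], [618.0, 146.0], [618.0, 152.0]]
[-0.02, 0, 0] [[560.0, 0.0], [668.0, 139.0], [567.0, 137.0], [543.0, 45.0], [696.0, 45.0], [618.0, 131.0], [618.0, 137.0]]
[-0.02, 0, 0.02] [[565.0, 6.0], [665.0, 135.0], [570.0, 133.0], [553.0, 49.0], [686.0, 49.0], [618.0, 126.0], [618.0, 131.0]]
```

Request:
move_arm:
  motion:
    - [[0,0,0,-1,0,5,0],[0,0,0,0,0,9.5,0],[0,0,0,2,0,12.5,0],[0,0,0,6,0,13,0],[0,0,0,10,0,13,0],[0,0,0,11.5,0,11,0],[0,0,0,11.5,0,7,0],[0,0,0,11.5,0,4.7,0]]

```text
time_s: 4.35
tool_pos: [0.6193, -0.0456, 0.1479]
tool_rot: [[0.0, -0.001, 1.0], [-1.0, 0.0, 0.0], [-0.0, -1.0, -0.001]]
ft_force: [-1.3, 0.6, -0.1]
grip_width: 0.0003
```

Request:
move_arm:
  motion:
    - [[0,0,0,-1,0,0,0],[0,0,0,-2,0,0,0],[0,0,0,-3,0,-0.3,0],[0,0,0,-4,0,-0.7,0]]

```text
time_s: 4.75
tool_pos: [0.5794, -0.0458, 0.145]
tool_rot: [[-0.0, 0.003, 1.0], [-1.0, -0.0, -0.0], [0.0, -1.0, 0.003]]
ft_force: [-0.5, 0.5, -0.3]
grip_width: 0.0004
```

Request:
move_arm:
  motion:
    - [[0,0,0,-0.5,0,-0.4,0],[0,0,0,-1,0,-0.8,0],[0,0,0,-1,0,-0.8,0]]

```text
time_s: 5.05
tool_pos: [0.5686, -0.0458, 0.1349]
tool_rot: [[-0.0, -0.0, 1.0], [-1.0, -0.0, -0.0], [0.0, -1.0, -0.0]]
ft_force: [0.1, -0.2, 0.6]
grip_width: 0.0
```

Run:
```python
from h import *
s=r.observe();p=np.array(s['tool_pos']);R=np.array(s['tool_rot']);print(p,s['time_s'],s['ft_force'])
a=cam('scene');w=cam('wrist')
im=a['frame'][:,:,::-1].copy()
x0,y0=190,130
i=cv2.resize(im[y0:y0+110,x0:x0+110],(440,440),interpolation=2)
for c,col in(((.0,0,0),(0,255,0)),):
    q=(proj(a,[p+R@np.array(c)])[0]-[x0,y0])*4;cv2.circle(i,tuple(int(v) for v in q),3,col,-1)
wi=cv2.resize(w['frame'][:,:,::-1][0:280,140:380],(360,420));wi=np.vstack([wi,np.zeros((20,360,3),np.uint8)])
cv2.imwrite('pics/v5.png',np.hstack([i,wi]))
```

```text
[ 0.56856357 -0.04584175  0.13490148] 5.05 [ 0.12345245 -0.22625178  0.6130469 ]
```

View pics/v5.png

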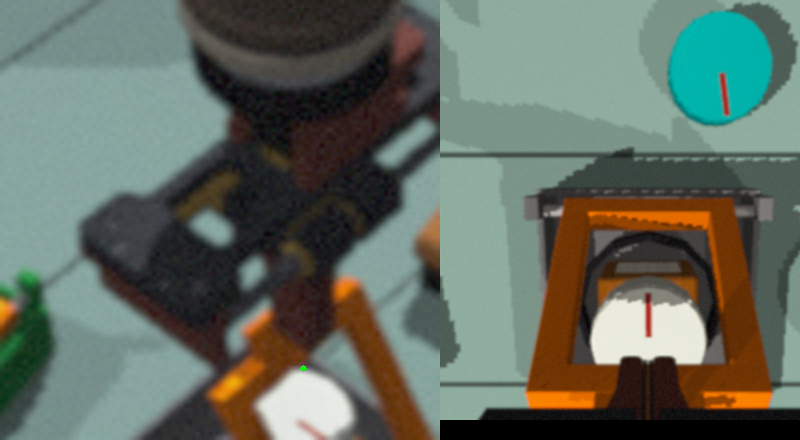

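Request:
move_arm:
  motion:
    - [[0,0,0,-0.7,0,-0.4,0],[0,0,0,-1.4,0,-0.8,0],[0,0,0,-2,0,-1.3,0]]

```text
time_s: 5.45
tool_pos: [0.5486, -0.0456, 0.1216]
tool_rot: [[-0.0, -0.0, 1.0], [-1.0, 0.0, -0.0], [-0.0, -1.0, -0.0]]
ft_force: [1.0, -0.1, 1.9]
grip_width: 0.0004
```

Run:
```python
from h import *
s=r.observe();p=np.array(s['tool_pos']);R=np.array(s['tool_rot']);print(p,s['time_s'],s['ft_force'],s['ft_torque'])
a=cam('scene');w=cam('wrist')
print('campos',[-cv2.Rodrigues(np.array(a['rvec']))[0].T@np.array(a['tvec']).ravel()])
im=a['frame'][:,:,::-1].copy()
i=cv2.resize(im[180:280,200:300],(500,500),interpolation=2)
wi=cv2.resize(w['frame'][:,:,::-1][80:330,180:330],(300,500))
cv2.imwrite('pics/v6.png',np.hstack([i,wi]))
```

```text
[ 0.54862046 -0.04564291  0.12161923] 5.45 [ 1.00783341 -0.05950286  1.8959368 ] [ 0.06481927 -0.08109479 -0.04764358]
campos [array([ 0.91724847, -0.40245878,  0.81760282])]
```

View pics/v6.png

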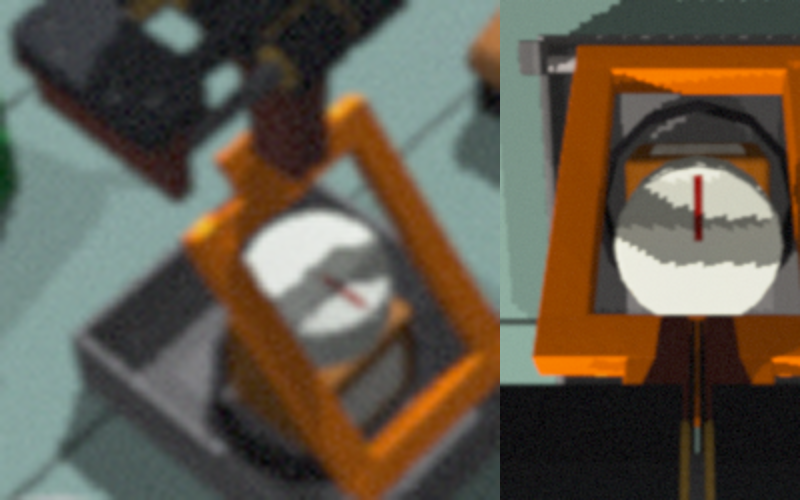

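Run:
```python
from h import *
a=cam('scene');H=np.array([.6157,-.0455,.046]);yw=np.deg2rad(-1.5)
for th in(.7,.8,.9,1.,1.1,1.2):
    d=np.array([-np.cos(th),0,np.sin(th)]);n=np.array([np.sin(th),0,np.cos(th)]);y=np.array([0,1.,0])
    P=[H+.123*d-.045*y-.006*n,H+.123*d+.045*y+.006*n,H+.109*d-.031*y+.006*n]
    # contact: intersect finger front corner line
    f=.046+.0; 
    xs=[.5486-g for g in(.007,.010)]
    o=[( ((xx-H[0])-.006*n[0])/d[0]) for xx in xs]
    print(th,((proj(a,P)-[200,180])*5).round().tolist(),'r',np.round(o,3),'z',[round(.046+q*d[2]+.006*n[2],3) for q in o])
```

```text
0.7 [[146.0, 233.0], [327.0, 86.0], [208.0, 237.0]] r [0.102 0.106] z [np.float64(0.116), np.float64(0.119)]
0.8 [[159.0, 230.0], [343.0, 84.0], [222.0, 236.0]] r [0.113 0.117] z [np.float64(0.131), np.float64(0.134)]
0.9 [[174.0, 229.0], [362.0, 84.0], [238.0, 238.0]] r [0.127 0.132] z [np.float64(0.149), np.float64(0.153)]
1.0 [[192.0, 231.0], [383.0, 87.0], [256.0, 243.0]] r [0.146 0.152] z [np.float64(0.173), np.float64(0.177)]
1.1 [[212.0, 236.0], [405.0, 93.0], [276.0, 250.0]] r [0.175 0.182] z [np.float64(0.205), np.float64(0.211)]
1.2 [[234.0, 244.0], [429.0, 102.0], [296.0, 259.0]] r [0.22  0.228] z [np.float64(0.253), np.float64(0.261)]
```

Request:
move_arm:
  motion:
    - [[0,0,0,-1,0,-0.5,0],[0,0,0,-1.9,0,-1.1,0],[0,0,0,-2.7,0,-2.1,0],[0,0,0,-3.4,0,-3.1,0],[0,0,0,-4,0,-4.2,0],[0,0,0,-4.5,0,-5.4,0]]

```text
time_s: 6.2
tool_pos: [0.5032, -0.0458, 0.067]
tool_rot: [[-0.0, -0.001, 1.0], [-1.0, -0.0, -0.0], [0.0, -1.0, -0.001]]
ft_force: [0.3, -0.3, 2.0]
grip_width: 0.0002
```

Request:
move_arm:
  motion:
    - [[0,0,0,-0.3,0,-0.9,0],[0,0,0,-0.5,0,-1.8,0]]

```text
time_s: 6.4
tool_pos: [0.4986, -0.0458, 0.0491]
tool_rot: [[-0.0, -0.001, 1.0], [-1.0, -0.0, -0.0], [0.0, -1.0, -0.001]]
ft_force: [-0.1, 0.9, 1.5]
grip_width: 0.0008
```

Request:
move_arm:
  motion:
    - [[0,0,0,-0.1,0,-0.7,0],[0,0,0,-0.2,0,-1.3,0]]

```text
time_s: 6.6
tool_pos: [0.4971, -0.0457, 0.0364]
tool_rot: [[-0.0, -0.0, 1.0], [-1.0, -0.0, -0.0], [0.0, -1.0, -0.0]]
ft_force: [0.2, -0.9, 1.7]
grip_width: 0.0005
```

Request:
move_arm:
  motion:
    - [[0,0,0,0,0,-0.4,0],[0,0,0,0,0,-0.4,0]]

```text
time_s: 6.8
tool_pos: [0.4972, -0.0457, 0.0326]
tool_rot: [[-0.0, -0.0, 1.0], [-1.0, 0.0, -0.0], [-0.0, -1.0, -0.0]]
ft_force: [0.3, 0.5, -0.3]
grip_width: 0.0007
```

Request:
move_arm:
  motion:
    - [[0,0,0,0,0,-0.4,0],[0,0,0,0,0,-0.4,0]]

```text
time_s: 7.0
tool_pos: [0.4975, -0.0457, 0.0289]
tool_rot: [[-0.0, 0.0, 1.0], [-1.0, 0.0, -0.0], [-0.0, -1.0, 0.0]]
ft_force: [-0.4, -0.3, 0.2]
grip_width: 0.0
```

Request:
move_arm:
  motion:
    - [[0,0,0,0,0,-0.3,0],[0,0,0,0,0,-0.3,0]]

```text
time_s: 7.2
tool_pos: [0.4973, -0.0457, 0.0259]
tool_rot: [[-0.0, 0.0, 1.0], [-1.0, -0.0, -0.0], [0.0, -1.0, 0.0]]
ft_force: [1.2, 0.1, 0.5]
grip_width: 0.0001
```

```bash
cat >> h.py <<'E'
H0=np.array([.6157,-.0455,.046])
def wproj(w,s,P):
    p=np.array(s['tool_pos']);R=np.array(s['tool_rot']);M=np.array(w['mount'])
    c=((np.array(P)-p)@R-M[:3,3])@M[:3,:3];q=c@np.array(w['camera_matrix']).T;return q[:,:2]/q[:,2:]
def framefit(w,pf,vis=None):
    hsv=cv2.cvtColor(w['frame'],cv2.COLOR_RGB2HSV);m=((hsv[...,0]>5)&(hsv[...,0]<18)&(hsv[...,1]>190)&(hsv[...,2]>90)).astype(np.uint8)
    out=[]
    for th in np.arange(-.1,1.3,.05):
        d=np.array([-np.cos(th),0,np.sin(th)]);n=np.array([np.sin(th),0,np.cos(th)]);y=np.array([0,1.,0])
        g=np.zeros_like(m)
        q=lambda L:[pf(np.array([H0+a*d+b*y+c*n for a,b in L])).round().astype(np.int32) for c in(.006,-.006)]
        rec=lambda a0,a1,b:[(a0,-b),(a0,b),(a1,b),(a1,-b)]
        for o in q(rec(0,.123,.045)):cv2.fillPoly(g,[o],1)
        cv2.fillPoly(g,[q(rec(.123,.14,.02))[0]],1)
        a=np.zeros_like(m);b=np.zeros_like(m)
        i=q(rec(.010,.109,.031));cv2.fillPoly(a,[i[0]],1);cv2.fillPoly(b,[i[1]],1);g[(a&b)>0]=0
        out.append((round((g&m).sum()/((g|m).sum()+1),3),round(th,2)))
    return sorted(out)[::-1][:4],int(m.sum())
E
python3 - <<'E'
from h import *
s=r.observe();w=cam('wrist');a=cam('scene')
print(framefit(w,lambda P:wproj(w,s,P)))
a2=dict(a);f=a['frame'].copy();f[:,:205]=0;a2['frame']=f
print(framefit(a2,lambda P:proj(a,P)))
cv2.imwrite('pics/w7.png',w['frame'][:,:,::-1])
i=cv2.resize(a['frame'][160:290,190:320,::-1],(400,420),interpolation=2)
cv2.imwrite('pics/v7.png',np.hstack([i,cv2.resize(w['frame'][:,80:460,::-1],(380,420))]))
E
```

```text
([(np.float64(0.653), np.float64(-0.05)), (np.float64(0.651), np.float64(0.0)), (np.float64(0.63), np.float64(0.05)), (np.float64(0.625), np.float64(-0.1))], 19513)
([(np.float64(0.523), np.float64(0.0)), (np.float64(0.523), np.float64(-0.05)), (np.float64(0.511), np.float64(-0.1)), (np.float64(0.484), np.float64(0.05))], 1044)
```

View pics/v7.png

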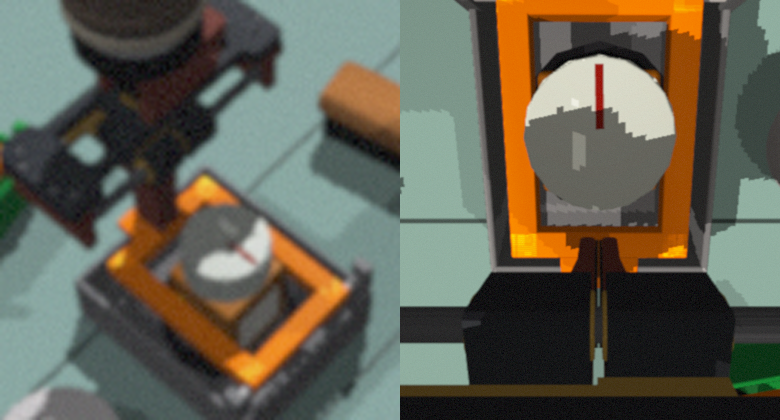

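Request:
move_arm:
  motion:
    - [[0,0,0,0,0,-0.3,0],[0,0,0,0,0,-0.3,0]]

```text
time_s: 7.5
tool_pos: [0.4973, -0.0457, 0.0229]
tool_rot: [[-0.0, 0.0, 1.0], [-1.0, 0.0, -0.0], [-0.0, -1.0, 0.0]]
ft_force: [0.4, 0.2, -0.0]
grip_width: 0.0006
```

Run:
```python
from h import *
s=r.observe();w=cam('wrist');print(s['ft_force'],s['ft_torque'],s['joint_torque'])
print(framefit(w,lambda P:wproj(w,s,P)))
```

```text
[ 0.41266095  0.15136947 -0.02933254] [-0.01218002 -0.0207878   0.00043124] [-6.82028913e-03 -5.08519793e+01 -2.21850559e+00 -1.98002332e+01
  2.45422561e-02 -1.28792650e-01 -2.38820538e-02]
([(np.float64(0.654), np.float64(-0.05)), (np.float64(0.646), np.float64(0.0)), (np.float64(0.632), np.float64(-0.1)), (np.float64(0.606), np.float64(0.05))], 19484)
```

Request:
move_arm:
  motion:
    - [[0,0,0,0,0,-0.3,0],[0,0,0,0,0,-0.3,0]]

```text
time_s: 7.75
tool_pos: [0.4974, -0.0458, 0.0222]
tool_rot: [[-0.0, 0.0, 1.0], [-1.0, -0.001, -0.0], [0.001, -1.0, 0.0]]
ft_force: [-8.9, 1.1, 27.8]
grip_width: 0.0005
```

Request:
move_arm:
  motion:
    - [[0,0,0,0,0,-0.3,0],[0,0,0,0,0,-0.3,0]]

```text
time_s: 7.95
tool_pos: [0.4976, -0.0458, 0.0214]
tool_rot: [[-0.0, 0.001, 1.0], [-1.0, -0.002, -0.0], [0.002, -1.0, 0.001]]
ft_force: [-17.5, 0.5, 56.9]
grip_width: 0.0007
```

Run:
```python
from h import *
s=r.observe();w=cam('wrist');print(s['ft_force'],s['ft_torque'],s['tool_pos'])
P=np.array([[.4973+dx,-.0457,z] for dx in(0,.01) for z in(.0169,.047,.052)]);print(wproj(w,s,P).round())
# frame bar corners predicted at th=0
print('bar',wproj(w,s,[[.4927,0,.052],[.4927,-.09,.052],[.5067,-.0145,.052],[.6057,-.0145,.052],[.4757,-.0255,.052]]).round())
i=w['frame'][120:420,120:440,::-1];cv2.imwrite('pics/v8.png',cv2.resize(i,(640,600),interpolation=2))
```

```text
[-17.53309093   0.45379085  56.92416919] [ 0.18501294  4.17075189 -0.06073484] [ 0.49757576 -0.04580782  0.02143397]
[[277. 235.]
 [277. 254.]
 [277. 258.]
 [277. 219.]
 [277. 236.]
 [277. 240.]]
bar [[187. 267.]
 [364. 267.]
 [214. 241.]
 [203.  21.]
 [238. 297.]]
```

View pics/v8.png

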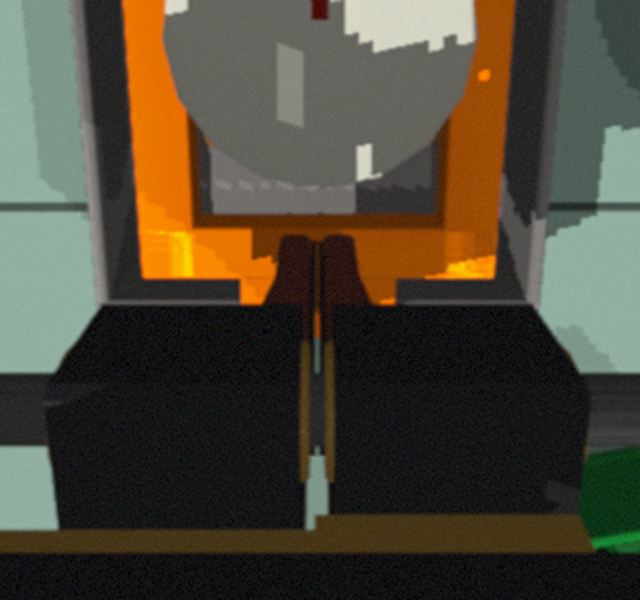

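Request:
move_arm:
  motion:
    - [[0,0,0,0,0,2.5,0],[0,0,0,0,0,6,0],[0,0,0,0,0,10,0],[0,0,0,2,0,13,50],[0,0,0,4,0,13,100],[0,0,0,4,0,13,100],[0,0,0,4,0,13,100],[0,0,0,4,0,13,100]]

```text
time_s: 8.8
tool_pos: [0.5357, -0.0457, 0.1461]
tool_rot: [[-0.0, -0.002, 1.0], [-1.0, 0.0, -0.0], [-0.0, -1.0, -0.002]]
ft_force: [-0.1, -0.1, -0.5]
grip_width: 0.0367
```

Run:
```python
from h import *
s=r.observe();w=cam('wrist');a=cam('scene');p=np.array(s['tool_pos']);print(p,s['ft_force'],s['grip_width'])
print(framefit(w,lambda P:wproj(w,s,P)))
M=np.array(w['mount']);R=np.array(s['tool_rot'])
def wray(u,v,z):
    d=R@(M[:3,:3]@np.linalg.inv(w['camera_matrix'])@[u,v,1]);o=p+R@M[:3,3];return o+d*(z-o[2])/d[2]
g=cv2.GaussianBlur(cv2.cvtColor(w['frame'],cv2.COLOR_RGB2GRAY),(3,3),0)
exp=wproj(w,s,[[.557,-.046,.09],[.585,-.046,.09]]);print(exp)
rr=abs(exp[1,1]-exp[0,1])
c=cv2.HoughCircles(g,cv2.HOUGH_GRADIENT,1,20,param1=100,param2=15,minRadius=int(rr*.85),maxRadius=int(rr*1.2))
for k in c[0][:6]:print(k,wray(k[0],k[1],.09))
# red mark
hsv=cv2.cvtColor(w['frame'],cv2.COLOR_RGB2HSV);m=((hsv[...,0]<5)|(hsv[...,0]>174))&(hsv[...,1]>150)
x0,y0=exp[0].astype(int);k=int(rr*1.1);mm=np.zeros_like(m);mm[y0-k:y0+k,x0-k:x0+k]=1;v,u=np.nonzero(m&mm)
if len(u):print('mark',len(u),wray(u[v.argmin()],v.min(),.09),wray(u[v.argmax()],v.max(),.09))
q=lambda P:wproj(w,s,P)
i=w['frame'][:,:,::-1].copy()
for sx in(-1,1):
  for b,col in((0,(0,255,0)),(.03,(255,0,0))):
    e=q([p+[0,sx*.044,b]])[0];cv2.circle(i,tuple(int(t) for t in e),3,col,-1)
i=cv2.resize(i,(440,330));j=cv2.resize(a['frame'][130:270,180:320,::-1],(360,360),interpolation=2)
for b,col in((0,(0,255,0)),(.03,(255,0,0))):
  for sx in(-1,1):
    e=(proj(a,[p+[0,sx*.044,b]])[0]-[180,130])*360/140;cv2.circle(j,tuple(int(t) for t in e),3,col,-1)
cv2.imwrite('pics/v9.png',np.hstack([np.vstack([i,np.zeros((30,440,3),np.uint8)]),j]))
```

```text
[ 0.53574306 -0.04572462  0.14605766] [-0.14073724 -0.12364184 -0.54853743] 0.03673490800479347
([(np.float64(0.654), np.float64(-0.05)), (np.float64(0.649), np.float64(-0.1)), (np.float64(0.646), np.float64(0.0)), (np.float64(0.618), np.float64(0.05))], 9069)
[[277.70605852 183.29021582]
 [277.6742713  144.60950308]]
[436.5 178.5  45.4] [ 0.56050617 -0.16196325  0.09      ]
[278.5 180.5  37.7] [ 0.55907528 -0.04658242  0.09      ]
[279.5 159.5  38.8] [ 0.57441469 -0.04730543  0.09      ]
[324.5  10.5  34. ] [ 0.67064897 -0.07636044  0.09      ]
[432.5  14.5  44.3] [ 0.66828138 -0.14648382  0.09      ]
mark 58 [ 0.58331657 -0.04623087  0.09      ] [ 0.5631407  -0.04621907  0.09      ]
```

View pics/v9.png

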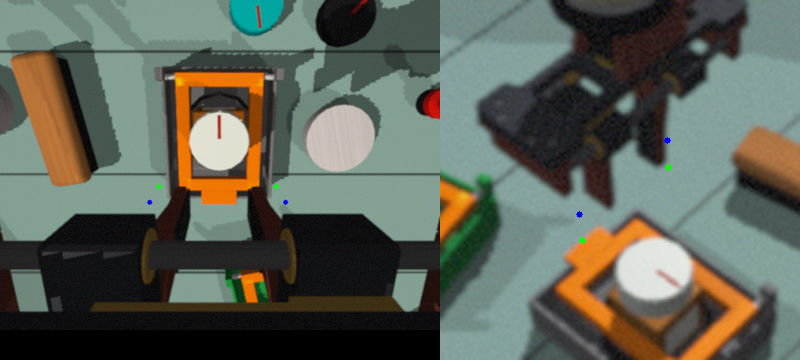

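Request:
move_arm:
  motion:
    - [[0,0,0,1.2,-0.05,0,100],[0,0,0,2.2,-0.1,0,100],[0,0,0,2.2,-0.1,-3,100],[0,0,0,2.2,-0.1,-6,100],[0,0,0,2.2,-0.1,-7,100],[0,0,0,2.2,-0.1,-7,100]]

```text
time_s: 9.5
tool_pos: [0.5586, -0.0466, 0.0756]
tool_rot: [[-0.0, -0.003, 1.0], [-1.0, 0.0, -0.0], [-0.0, -1.0, -0.003]]
ft_force: [-0.2, -0.6, -0.1]
grip_width: 0.0878
```

Request:
move_arm:
  motion:
    - [[0,0,0,0,0,-1.1,100],[0,0,0,0,0,-2,100],[0,0,0,0,0,-2,100]]

```text
time_s: 9.8
tool_pos: [0.5588, -0.0468, 0.0564]
tool_rot: [[-0.0, -0.001, 1.0], [-1.0, -0.0, -0.0], [0.0, -1.0, -0.001]]
ft_force: [-0.2, -0.3, -0.1]
grip_width: 0.0879
```

Request:
move_arm:
  motion:
    - [[0,0,0,0,0,-0.5,100],[0,0,0,0,0,-1,100],[0,0,0,0,0,-1,100]]

```text
time_s: 10.1
tool_pos: [0.5589, -0.0468, 0.0466]
tool_rot: [[-0.0, -0.001, 1.0], [-1.0, -0.0, -0.0], [0.0, -1.0, -0.001]]
ft_force: [-1.0, -1.4, -0.1]
grip_width: 0.088
```

Request:
move_arm:
  motion:
    - [[0,0,0,0,0,-0.4,100],[0,0,0,0,0,-0.7,100],[0,0,0,0,0,-0.7,100]]

```text
time_s: 10.4
tool_pos: [0.559, -0.0467, 0.0396]
tool_rot: [[-0.0, -0.001, 1.0], [-1.0, -0.0, -0.0], [0.0, -1.0, -0.001]]
ft_force: [-0.5, -0.5, 0.8]
grip_width: 0.0879
```

Request:
move_arm:
  motion:
    - [[0,0,0,0,0,0,50],[0,0,0,0,0,0,50],[0,0,0,0,0,0,50],[0,0,0,0,0,0,50],[0,0,0,0,0,0,50]]
  newtons: 10

```text
time_s: 10.9
tool_pos: [0.5593, -0.0464, 0.0401]
tool_rot: [[-0.0, 0.0, 1.0], [-1.0, 0.0, -0.0], [-0.0, -1.0, 0.0]]
ft_force: [-0.1, 1.5, -0.8]
grip_width: 0.0564
```

Run:
```python
from h import *
s=r.observe();print(s['tool_pos'],s['ft_force'],s['ft_torque'],s['grip_width'],s['q'])
```

```text
[ 0.55931774 -0.04644606  0.04011648] [-0.06405251  1.45102715 -0.76034684] [ 0.1947628  -0.04459215  0.00285491] 0.05636981177405017 [ 10.94290389  28.49222468 -14.56500227 108.05416376   9.81053517
  44.64402757 -98.93562183]
```

Request:
move_arm:
  motion:
    - [[0,0,0,0,0,0,40],[0,0,0,0,0,0,40],[0,0,0,0,0,0,40],[0,0,0,0,0,0,40]]
  newtons: 55

```text
time_s: 11.3
tool_pos: [0.5594, -0.0465, 0.0401]
tool_rot: [[-0.0, 0.0, 1.0], [-1.0, 0.0, -0.0], [-0.0, -1.0, 0.0]]
ft_force: [0.2, 1.3, 0.9]
grip_width: 0.0556
```

Request:
move_arm:
  motion:
    - [[0,0,0.05,0,0,0,40],[0,0,0.1,0,0,0,40],[0,0,0.17,0,0,0,40],[0,0,0.24,0,0,0,40],[0,0,0.31,0,0,0,40],[0,0,0.38,0,0,0,40],[0,0,0.45,0,0,0,40],[0,0,0.5,0,0,0,40]]

```text
time_s: 12.1
tool_pos: [0.5591, -0.0469, 0.0401]
tool_rot: [[0.481, -0.0, 0.877], [-0.877, -0.0, 0.481], [-0.0, -1.0, -0.0]]
ft_force: [-0.8, 0.4, 1.1]
grip_width: 0.0556
```

```bash
cat > m.py <<'E'
from h import *
s=r.observe();w=cam('wrist');p=np.array(s['tool_pos']);R=np.array(s['tool_rot']);M=np.array(w['mount'])
print(s['time_s'],p,s['ft_force'],s['ft_torque'],s['grip_width'],np.degrees(np.arctan2(R[1,0],R[0,0])))
hsv=cv2.cvtColor(w['frame'],cv2.COLOR_RGB2HSV);m=((hsv[...,0]<5)|(hsv[...,0]>174))&(hsv[...,1]>130)&(hsv[...,2]>70)
z=p[2]+.050
e=wproj(w,s,[[.559,-.0465,z]])[0].astype(int);mm=np.zeros_like(m);mm[max(e[1]-90,0):e[1]+90,max(e[0]-90,0):e[0]+90]=1
v,u=np.nonzero(m&mm);print(len(u),e)
if len(u)>5:
    P=[]
    for a,b in zip(u,v):
        d=R@(M[:3,:3]@np.linalg.inv(w['camera_matrix'])@[a,b,1]);o=p+R@M[:3,3];P.append((o+d*(z-o[2])/d[2])[:2]-[.559,-.0465])
    c=np.median(P,0);print('mark mid',c,'angle',np.arctan2(c[1],c[0]))
cv2.imwrite('pics/m%d.png'%int(s['time_s']*100),w['frame'][:,:,::-1])
E
python3 m.py
```

```text
12.1 [ 0.55911441 -0.04692783  0.04009456] [-0.75981601  0.38880958  1.1389193 ] [ 0.11934341  0.08990309 -0.34634374] 0.05557523336533448 -61.26593543905398
239 [276 274]
mark mid [0.0127394  0.00631702] angle 0.46033420755512816
```

Request:
move_arm:
  motion:
    - [[0,0,0.07,0,0,0,40],[0,0,0.14,0,0,0,40],[0,0,0.21,0,0,0,40],[0,0,0.28,0,0,0,40],[0,0,0.35,0,0,0,40],[0,0,0.42,0,0,0,40],[0,0,0.49,0,0,0,40],[0,0,0.55,0,0,0,40]]

```text
time_s: 12.95
tool_pos: [0.5603, -0.0475, 0.041]
tool_rot: [[0.868, 0.002, 0.497], [-0.497, -0.001, 0.868], [0.002, -1.0, 0.0]]
ft_force: [-0.2, -1.0, 7.8]
grip_width: 0.0557
```

Request:
move_arm:
  motion:
    - [[0,0,0.07,0,0,0,40],[0,0,0.14,0,0,0,40],[0,0,0.21,0,0,0,40],[0,0,0.28,0,0,0,40],[0,0,0.35,0,0,0,40],[0,0,0.4,0,0,0,40],[0,0,0.4,0,0,0,40]]

```text
time_s: 13.65
tool_pos: [0.5606, -0.0466, 0.0416]
tool_rot: [[0.993, 0.003, 0.12], [-0.12, -0.0, 0.993], [0.003, -1.0, 0.0]]
ft_force: [-1.7, 0.3, 12.0]
grip_width: 0.0558
```

```bash
python3 m.py
```

```text
13.65 [ 0.56058473 -0.04661389  0.04156505] [-1.73073855  0.3083353  11.97965861] [0.21480752 0.32390717 0.00991629] 0.05575473642435028 -6.90097734998339
260 [276 275]
mark mid [0.00244093 0.01426256] angle 1.4012956983017129
```

Request:
move_arm:
  motion:
    - [[0,0,0,0,0,0.2,40],[0,0,0,0,0,0.5,40],[0,0,0,0,0,0.9,40]]

```text
time_s: 14.0
tool_pos: [0.5589, -0.047, 0.0489]
tool_rot: [[0.993, -0.001, 0.121], [-0.121, -0.0, 0.993], [-0.001, -1.0, -0.0]]
ft_force: [1.0, 0.7, -0.8]
grip_width: 0.0554
```

```bash
python3 m.py
```

```text
14.0 [ 0.55885413 -0.04704715  0.04891787] [ 1.00791406  0.68739592 -0.83055431] [-0.02792204 -0.02987284  0.03885941] 0.05535056057798043 -6.975471546260627
259 [279 273]
mark mid [0.00093111 0.01396376] angle 1.504214410263424
```

Request:
move_arm:
  motion:
    - [[0,0,0,0,0,0.6,40],[0,0,0,0,0,1.3,40],[0,0,0,0,0,2,40],[0,0,0,0,0,2.5,40],[0,0,0,0,0,2.8,40],[0,0,0,0,0,2.8,40],[0,0,0,0,0,2.8,40]]

```text
time_s: 14.75
tool_pos: [0.5591, -0.0468, 0.077]
tool_rot: [[0.993, -0.0, 0.121], [-0.121, -0.0, 0.993], [-0.0, -1.0, -0.0]]
ft_force: [-0.2, 0.2, 0.2]
grip_width: 0.0558
```

```bash
python3 m.py
python3 - <<'E'
from h import *
s=r.observe();w=cam('wrist');a=cam('scene')
print(framefit(w,lambda P:wproj(w,s,P)))
f=a['frame'].copy();f[:,:205]=0;print(framefit({**a,'frame':f},lambda P:proj(a,P)))
# cap white/grey blob in scene: predicted cap centre column/rows vs. observed, jar amber centroid vs before
import pickle
cv2.imwrite('pics/fin.png',cv2.resize(a['frame'][150:290,190:330,::-1],(560,560),interpolation=2))
E
```

```text
14.75 [ 0.5591485  -0.04680381  0.07700008] [-0.172788    0.21279452  0.18004601] [-0.00093815 -0.08750639 -0.0150996 ] 0.05583662903409273 -6.935248034346027
258 [278 274]
mark mid [0.00118362 0.01411874] angle 1.4871584795345238
([(np.float64(0.433), np.float64(-0.05)), (np.float64(0.43), np.float64(0.0)), (np.float64(0.426), np.float64(0.05)), (np.float64(0.419), np.float64(-0.1))], 11328)
([(np.float64(0.56), np.float64(-0.05)), (np.float64(0.555), np.float64(0.0)), (np.float64(0.555), np.float64(-0.1)), (np.float64(0.513), np.float64(0.05))], 1123)
```

```bash
python3 -c "
from h import *
print(r.job_done()); s=r.observe(); print(s['time_s'],s['grip_width'],s['tool_pos'])"
```

```text
the job is handed in; nothing more can be done
None
the job is handed in; nothing more can be done
```

I swung the frame down onto its stop, turned the cap about 1.45 rad anticlockwise and lifted it straight off. I handed the job in at about 15 s with the gripper holding the cap. No verdict was reported.

**Last checks**
- **Cap:** the grip reads 55.8 mm on the 56 mm cap. The tool is level and over the jar axis to within about 1 mm. From the lift distance, the cap's lower edge should be about 21 mm above the mouth.
- **Thread:** the red line pointed about 1.4 rad from its start when the turn ended. The torque had dropped to about zero, and the seal was pushing up with about 12 N.
- **Forces:** after the lift the wrist force was about 0 N, so nothing suggests that the jar came up with the cap.
- **Frame:** image fits gave an angle of about 0 (−0.05 to 0.05 rad).

**What failed or disagreed**
- **Missed pushes:** the first push at the frame went over it without contact, and contact came only on the second, lower approach.
- **Finger length:** the fingers appear to end about 30 mm short of the stated TCP, judging by contact and the pictures. I corrected for this in the later moves.
- **Hard press:** the frame met its stop with about 57 N for a moment. I judge from the force and moment that this was at the fingertips, not the gripper's body.
- **Final picture not seen:** the 12-picture viewing limit was used up. The jar's final pose and the bystanders were therefore not checked by eye at the end. I saw no sign of contact with them.

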